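# Uncover and set the honing machine's wheel

## Task

On the green honing machine, swing the orange dust cover sideways about its pivot screw, right over until it rests open by itself and the port is clear. Then reach into the port and roll the ridged setting wheel up and away from the robot, ridge by ridge and without forcing it, until its red ridge stands at the top in line with the yellow pointers. Let go, leave the cover open, and leave the mallet, the wax tin and the carved rosette where they are.

Things in the scene. Friction and masses are not known exactly. Their poses are not given: they have to be found in the camera images.
- panel: Sloping grey panel of the green honing machine, fixed; rises 15 degrees away from the robot. Origin: on its surface at the cover's pivot screw, 90 mm above the bench. x runs up the slope, y to the left, z out of the panel. It spans x -50..165, y -160..120 mm. Behind it the machine has a level top 136 mm above the bench; the honing wheels at its right end rise to 177 mm.
- port (a point): Centre of the rectangular port, level with the panel surface, at panel x 68, y 55 mm; axes as the panel's. The opening is 110 mm along x, 64 mm along y, at least 15 mm deep all round the wheel in it. Yellow pointers on the panel at its left and right edges mark its middle (x = 68).
- cover (a joint): Angle (rad) of the orange plate, 148 x 114 x 5 mm, 0.25 to 0.5 kg, 2 to 7 mm above the panel, turning about panel z at the panel origin. 0: shut, spanning panel x -14..134, y -14..100 mm. Grows clockwise seen from above, the knob passing over the uphill side to the right; stop at 1.75. Let go below 0.35 it falls shut, above 0.9 it falls open. Under 1 N at the knob moves it.
- cover_knob (a point): Centre of the top of the round black knob upright on the cover, 20 mm diameter, 40 mm tall, its top 47 mm above the panel, 140 mm from the pivot; with the cover shut at panel x 115, y 80 mm. Turns with the cover.
- setting_wheel (a joint): Angle (rad) of the thumbwheel: grey drum, radius 36, 40 mm wide, axis along panel y through panel x 68, y 55, z -48 mm. 0: red ridge at the top, at the pointers. Grows as the top moves up the slope (+x). Starts -2.3 to -1.5 (red ridge below, robot side); stops at -2.6 and 0.8. Stiff (2 N at a ridge), no clicks, stays where left, can be rolled back.
- red_ridge (a point): Middle of the red ridge's outer edge, 46 mm from the wheel axis; turns with the wheel. The wheel has eight ridges 45 degrees apart (one red, seven black), each 7 mm thick, 40 mm long along the axis, 10 mm proud of the drum. A ridge at the top ends 2 mm below the panel surface.
- mallet: Carver's mallet lying on the bench beside the machine: round dark head 125 mm long, up to 80 mm diameter, pale handle 130 mm. Origin on the bench under the joint of head and handle; x along the head. Leave alone.
- wax_tin: Blue tin, 76 mm diameter, 60 mm tall, standing on the bench; origin at the centre of its base. Leave alone.
- rosette: Carved wooden rosette tile, 130 x 130 mm, 26 mm thick, lying on the bench; origin at the centre of its underside. Leave alone.

How it is judged:
On the way, in this order (a step that is already met when the one before it is completed fails the run):
1. the cover is swung open, clear of the port (value of joint cover above 1.45 rad), for 0.3 s.
2. the red ridge stands at the pointers (value of joint setting_wheel between -0.14 and 0.14 rad), for 0.2 s.
At the end, for the whole second after the job is handed in: The cover rests open at more than 1.45 rad (83 degrees), the setting wheel is at 0 within 0.14 rad (8 degrees) of the pointers, both at rest and released (all of step 2 and value of joint cover above 1.45 rad and velocity of joint cover below 0.1 rad/s and velocity of joint setting_wheel between -0.05 and 0.05 rad/s); the robot touches nothing.
It fails at once if the mallet was moved more than 30 mm (distance of mallet from where it was at the start of the episode above 0.03 m).
It fails at once if the wax tin was moved more than 30 mm (distance of wax_tin from where it was at the start of the episode above 0.03 m).
It fails at once if the rosette was moved more than 30 mm (distance of rosette from where it was at the start of the episode above 0.03 m).
It fails at once if the panel, cover or wheel was forced with more than 40 N (contact force between the fingers and panel above 40 N).
It also fails if it takes over 61 s, if anything falls off the work surface, if the arm or the gripper's body presses on something with over 40 N, if the wrist force passes 120 N, or if a joint passes its speed limit or range.

## Robot

A 6-joint arm with a two-finger parallel gripper is mounted at the origin on the work surface. World frame = base frame: x ahead of the robot, y to its left, z up, the work surface at z = 0. Lengths are in m, angles in rad, forces in N, time in s.
With the tool pointing down it reaches from about 0.35 to 0.975 m from the base axis. Payload 4.9 kg.
Tool frame: the origin (TCP) lies at the very end of the fingers, on their centre line; the grasp point (between the pads) lies 19 mm behind it; y points along the fingers, z is the direction in which the jaws open and shut, and the axes are right-handed (so a half turn about y gives the same grasp; the last joint's range is limited). The gripper opens to 85 mm and grips with 20 to 120 N. Pads are 22 mm wide; open, the fingers measure 114 mm over their backs; the gripper's body (76 mm by 85 mm) begins 54 mm behind the grasp point. The pads swing forward as they close: fully open they stand 13 mm farther back than shut.
Start: joints at [-1.403, 0.053, 1.613, -0, 1.476, -0.119], TCP at [0.177, -0.599, 0.199] pointing down, gripper open.
Joint ranges: [-3.01, 3.01], [-1.01, 2.22], [0.06, 2.58], [-1.02, 4.17], [0.09, 2.62], [-3.14, 3.14]. Speed limits (rad/s): [2.57, 2.57, 3.14, 3.14, 3.14, 3.14].

## Interface

Orientations are given as a rotation vector (axis times angle).
In Python, from station import ctrl gives the robot as it stands.
- The arm moves only by the tool arm_command, never from a script. Its argument "steps" is a list of rows, each a list of 3 entries, a list of its own where there are three numbers: the shift along the tool's x, y, z in m, then the turn, a rotation vector about the tool's x, y, z in degrees, then the opening, from 0 (shut) to 1 (fully open). In form: [[[dx, dy, dz], [ax, ay, az], gripper], ...]. A call has 1 to 5 rows; each row is the pose to reach, as a shift and turn from the pose measured when the call began, along the tool's axes at that moment; what a row does not reach only later rows make up. A row lasts 1/10 s, in which the tool goes at most 50 mm and 8.59 degrees, less where a joint would pass 70% of its speed; a pose out of reach is approached as far as the arm can. A call with a gripper value outside its range is refused whole. The fingers move at their own pace and stop on an object; "force" is the grip in N (left out, the last holds). Time passes only in rows, so rows that repeat a pose let the fingers close. It gives the time, the measured TCP pose, the force and the opening at its end, in the units of the state.
- ctrl.get_obs(): the state, without advancing time (a new reading comes with each control period).
- ctrl.get_image(name): name is "side" or "top"; returns a dict with "img" (480x640x3 uint8, red, green, blue), "camera_matrix" (3x3 intrinsics, pixels), "world_from_camera" (4x4, takes a point from camera to world coordinates). Camera axes: x right, y up, looking along -z (the intrinsics and any distortion apply to the point x, -y, -z); pixel columns grow to the right and rows downward; lengths in m; the calibration is good to about 2 mm. A picture is of the moment at which its call begins. There is no depth.
- ctrl.finish_job(): hands the job in, once; it reports no verdict.
Trained networks look in a picture, given as the dict that the camera call returned (one of the last four; its "shot" number tells which), for a name from the list of things; names that differ only in an ending like _2 or _b are one class to them, and where a whole thing is asked for, a point or a joint stands for the part that bears it (a point fixed in the world has none). Each returns a list of dicts, best first, with "confidence" (0 to 1); they miss things now and then, are a little off and sometimes report something else, mostly with a low value. They report only what shows in the picture. A call takes as long as a camera call.
- ctrl.boxes_of(picture, name): "position" ([row, column] in pixels, amid what is visible of it).
The state is a dict: "t": time; "q": joint angles; "dq": joint speeds; "effort": joint torques, N m; "tool_pos": TCP position; "tool_rot": TCP orientation; "contact_force": force on the tool from outside, world axes, zero at the start; "wrist_torque": the same for the moment, N m; "opening": finger opening in m.
Only numpy, scipy, OpenCV 4.12 (cv2) and the standard library are available. Lean on these libraries where they do the work, as an engineer would, in place of code of your own. Each camera call takes 0.05 s, during which the arm holds its last target.

## Working session

There is one attempt and no reset: what is moved stays moved. The work goes in short steps, Python scripts to look and compute and a tool call to move; the robot and the scene stay as the last step left them, time stands still between calls to the robot, and variables do not carry over. Pictures are saved under pics/ and viewed, and the job is handed in when it is done.

Besides the shell and the picture viewer there is one more tool, called after "Emit:" as name(argument=value, ...) on one line, values as JSON. arm_command: Moves the arm, as the interface text tells. Its arguments: {"type":"object","properties":{"steps":{"type":"array"},"force":{"type":"number"}},"required":["steps"]}

```bash
mkdir -p pics; ls; python3 - <<'E'
from station import ctrl
import cv2,numpy as np,pickle
o=ctrl.get_obs(); print(o)
for n in ("side","top"):
    p=ctrl.get_image(n); cv2.imwrite(f"pics/{n}0.png",p["img"][:,:,::-1])
    print(n,p["camera_matrix"],p["world_from_camera"],[k for k in p])
    for t in ("panel","port","cover","cover_knob","setting_wheel","red_ridge","mallet","wax_tin","rosette"):
        try: print(t,[(np.round(d["position"],1),round(d["confidence"],2)) for d in ctrl.boxes_of(p,t)][:3])
        except Exception as e: print(t,e)
E
```

```text
pics
{'t': 0.0, 'q': array([-1.40299758e+00,  5.33502509e-02,  1.61433457e+00, -1.89950666e-05,
        1.47598727e+00, -1.18996287e-01]), 'dq': array([ 9.59542408e-04,  1.23152477e-03, -2.00796399e-04,  8.88573281e-05,
        1.06691890e-03, -1.88674781e-03]), 'effort': array([-8.93162123e-04, -3.93686235e+01, -3.70179391e+01, -2.49434142e-04,
        6.94626564e-03, -7.35982326e-06]), 'tool_pos': array([ 0.17667826, -0.59877387,  0.19784295]), 'tool_rot': array([-0.2986081 ,  2.06974082, -2.06539912]), 'contact_force': array([ 0.08521171, -0.8187426 ,  0.26147852]), 'wrist_torque': array([0.02119442, 0.02860704, 0.01089466]), 'opening': 0.0852940202815945}
side [[501.14489523   0.         326.57311643]
 [  0.         501.14489523 251.93800089]
 [  0.           0.           1.        ]] [[-0.97787969  0.14633794 -0.14945404  0.37884958]
 [-0.20883525 -0.72334868  0.65814476  0.72187266]
 [-0.01179584  0.67479767  0.73790851  0.88078053]
 [ 0.          0.          0.          1.        ]] ['img', 'camera_matrix', 'world_from_camera', 'shot']
panel [(array([265.5, 330.6]), 0.67), (ar
[... 407 characters left out ...]
         450.24834697 248.60552904]
 [  0.           0.           1.        ]] [[-0.00361699  0.99111882 -0.13293009  0.37323617]
 [-0.99987208 -0.00151335  0.01592278  0.05331132]
 [ 0.0155802   0.13297068  0.99099751  1.16547024]
 [ 0.          0.          0.          1.        ]] ['img', 'camera_matrix', 'world_from_camera', 'shot']
panel [(array([249. , 325.6]), 0.93)]
port [(array([246.6, 323.5]), 0.77)]
cover [(array([248.2, 304.9]), 0.84)]
cover_knob [(array([242.4, 301.1]), 0.94)]
setting_wheel [(array([247.2, 325.5]), 0.4), (array([293.6, 243.1]), 0.3)]
red_ridge []
mallet [(array([239.4, 187.3]), 0.63)]
wax_tin [(array([293.8, 242.4]), 0.88)]
rosette [(array([253.6, 432.4]), 0.89)]
```

View pics/side0.png

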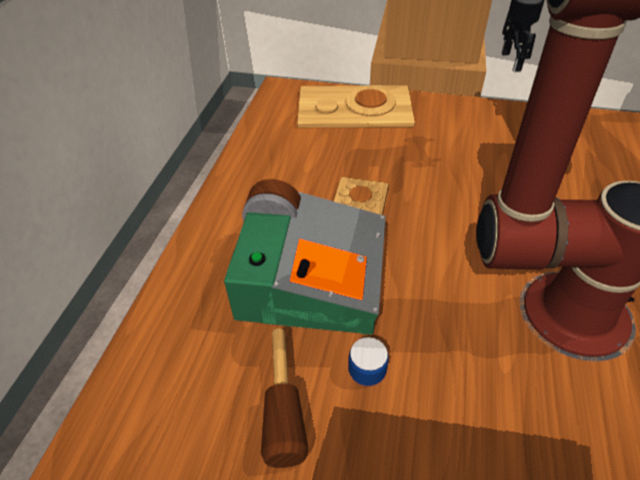

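View pics/top0.png

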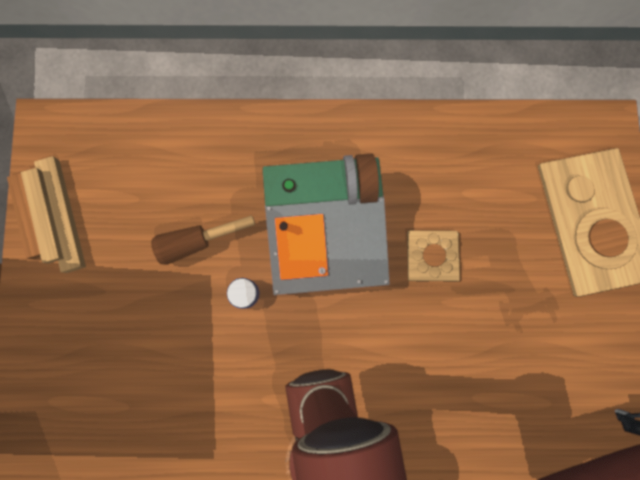

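Both views show the machine amid the bench. In the top view the orange cover spans about columns 275-327 and rows 213-279, with the knob near (row 226, col 283) and the screw near (271, 322). I'll zoom in to fit the panel pose.

```bash
python3 - <<'E'
import cv2
a=cv2.imread("pics/top0.png")[140:310,245:405]; cv2.imwrite("pics/topz.png",cv2.resize(a,None,fx=3.5,fy=3.5,interpolation=cv2.INTER_CUBIC))
a=cv2.imread("pics/side0.png")[170:345,220:400]; cv2.imwrite("pics/sidez.png",cv2.resize(a,None,fx=3.4,fy=3.4,interpolation=cv2.INTER_CUBIC))
E
```

```text
(no output)
```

View pics/topz.png

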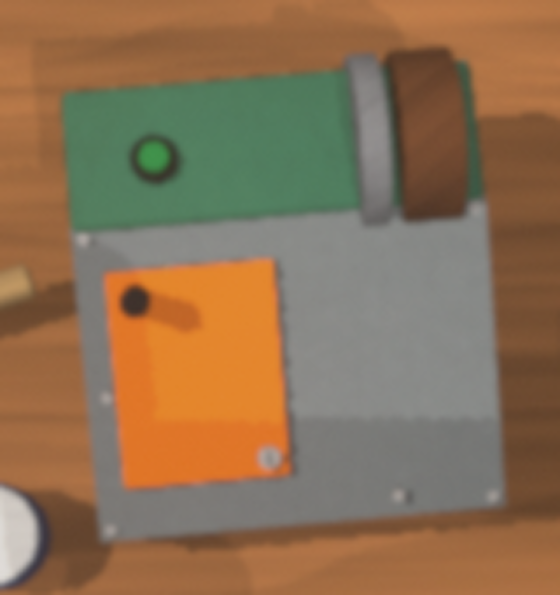

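View pics/sidez.png

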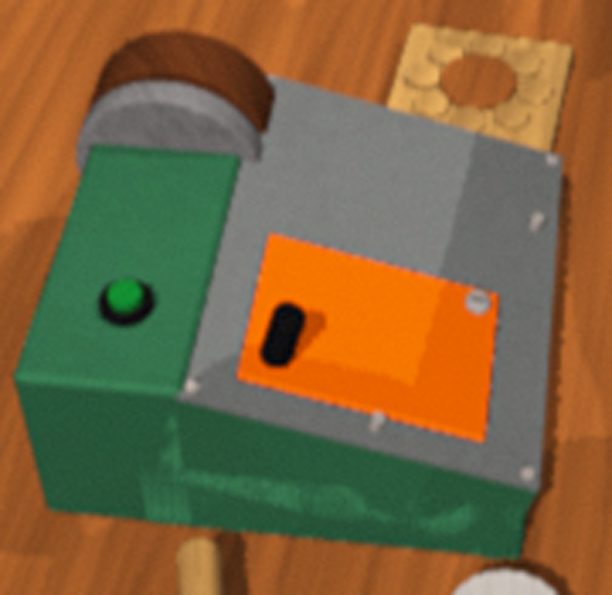

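```bash
cat > h.py <<'E'
import numpy as np, cv2, json
from scipy.spatial.transform import Rotation as R
K={"side":np.array([[501.14489523,0,326.57311643],[0,501.14489523,251.93800089],[0,0,1]]),"top":np.array([[450.24834697,0,317.55264204],[0,450.24834697,248.60552904],[0,0,1]])}
W={"side":np.array([[-0.97787969,0.14633794,-0.14945404,0.37884958],[-0.20883525,-0.72334868,0.65814476,0.72187266],[-0.01179584,0.67479767,0.73790851,0.88078053],[0,0,0,1]]),
"top":np.array([[-0.00361699,0.99111882,-0.13293009,0.37323617],[-0.99987208,-0.00151335,0.01592278,0.05331132],[0.0155802,0.13297068,0.99099751,1.16547024],[0,0,0,1]])}
def proj(cam,P):
    P=np.atleast_2d(P); c=(P-W[cam][:3,3])@W[cam][:3,:3]
    c=c*[1,-1,-1]; u=c@K[cam].T; return u[:,:2]/u[:,2:]
def Rp(yaw): # columns: panel x,y,z in world
    return R.from_euler('z',yaw).as_matrix()@R.from_euler('y',-15,degrees=True).as_matrix()
def pan(par,p): # panel mm -> world m
    x,y,yaw=par[:3]; return np.array([x,y,0.09])+np.atleast_2d(p)/1000@Rp(yaw).T
try: PAR=np.array(json.load(open('par.json')))
except Exception: PAR=None
E
python3 - <<'E'
from h import *
from scipy.optimize import least_squares
T=[((269,458),(0,0,8)),((134,300),(115,80,47)),((274,258),(134,-14,7)),((104,272),(134,100,7)),((123,489),(-14,100,7)),((293,474),(-14,-14,7)),((101,540),(-50,120,0)),((505,506),(-50,-160,0)),((73,230),(165,120,0))]
S=[((477,302),(0,0,8)),((289,313),(115,80,47)),((270,234),(134,-14,7)),((239,379),(134,100,7)),((484,440),(-14,100,7)),((498,296),(-14,-14,7)),((188,392),(165,120,0)),((535,488),(-50,120,0)),((562,158),(-50,-160,0))]
uT=np.array([t[0] for t in T])/3.5+[245,140]; uS=np.array([t[0] for t in S])/3.4+[220,170]
pT=np.array([t[1] for t in T],float); pS=np.array([t[1] for t in S],float)
f=lambda v:np.r_[(proj("top",pan(v,pT))-uT).ravel(),(proj("side",pan(v,pS))-uS).ravel()]
r=least_squares(f,[0.45,0.05,0],loss='soft_l1',x_scale=[.01,.01,.01])
print(r.x, np.round(r.fun.reshape(-1,2),1).tolist())
json.dump(r.x.tolist(),open('par.json','w'))
print(pan(r.x,[[0,0,0],[115,80,47],[68,55,0]]))
E
```

```text
[0.46627316 0.02748918 0.08257486] [[-0.5, -0.5], [-0.5, 0.6], [-0.5, -0.1], [-0.5, -0.1], [-0.2, -0.1], [-1.1, 0.1], [-0.8, 0.2], [-0.6, -0.1], [-1.2, -0.8], [0.2, -0.4], [0.4, -0.7], [0.1, -1.6], [-0.4, -2.2], [0.6, -1.1], [0.7, -1.6], [-3.7, 0.1], [1.3, -0.4], [0.3, -1.4]]
[[0.46627316 0.02748918 0.09      ]
 [0.5582546  0.11537537 0.1651627 ]
 [0.52719585 0.08771937 0.1075997 ]]
```

```bash
cat >> h.py <<'E'
def toolR(par,s): # s=+1/-1: tool z along s*panel y, tool y along -panel z
    P=Rp(par[2]); y=-P[:,2]; z=s*P[:,1]; x=np.cross(y,z); return np.c_[x,y,z]
def delta(o,par,target_w,s,):
    A=R.from_rotvec(o['tool_rot']).as_matrix()
    d=A.T@(np.asarray(target_w)-o['tool_pos'])
    rv=R.from_matrix(A.T@toolR(par,s)).as_rotvec(degrees=True)
    return d*1000,rv
def inpanel(o,par): # tcp in panel mm
    return Rp(par[2]).T@(o['tool_pos']-np.array([par[0],par[1],.09]))*1000
E
python3 - <<'E'
from h import *
from station import ctrl
o=ctrl.get_obs()
A=R.from_rotvec(o['tool_rot']).as_matrix(); print(A.round(3))
for s in(1,-1):
    print(s,toolR(PAR,s).round(3), *[a.round(1) for a in delta(o,PAR,pan(PAR,[115,80,110])[0],s)])
print(pan(PAR,[115,80,110]))
E
```

```text
[[-0.959 -0.     0.283]
 [-0.283 -0.    -0.959]
 [ 0.    -1.     0.   ]]
1 [[ 0.963  0.258 -0.082]
 [ 0.08   0.021  0.997]
 [ 0.259 -0.966  0.   ]] [-552.1  -26.9 -581. ] [  22.  -166.9   -2.3]
-1 [[-0.963  0.258  0.082]
 [-0.08   0.021 -0.997]
 [-0.259 -0.966 -0.   ]] [-552.1  -26.9 -581. ] [ 1.5 11.6 14.9]
[[0.54200456 0.11403046 0.22601603]]
```

Emit:
arm_command(steps=[[[-0.03,-0.02,-0.03],[0.4,3,4],0.5],[[-0.06,-0.04,-0.064],[0.8,6,8],0.5],[[-0.095,-0.06,-0.1],[1.2,9,12],0.5],[[-0.13,-0.07,-0.135],[1.5,11.6,14.9],0.5],[[-0.165,-0.08,-0.17],[1.5,11.6,14.9],0.5]])

```text
t: 1.5
tool_pos: [0.2843, -0.3928, 0.2786]
tool_rot: [0.188, 2.058, -2.036]
contact_force: [0.6, -1.1, 0.6]
opening: 0.0429
```

```bash
cat > st.py <<'E'
from h import *
from station import ctrl
import sys
o=ctrl.get_obs()
t=[float(a) for a in sys.argv[1:4]]
print('t',round(o['t'],2),'pan',inpanel(o,PAR).round(1),'w',o['tool_pos'].round(3),'open',round(o['opening'],4),'F',(Rp(PAR[2]).T@o['contact_force']).round(1))
if t: print(*[a.round(1) for a in delta(o,PAR,pan(PAR,t)[0],-1)])
E
python3 st.py 115 80 100
```

```text
t 1.5 pan [-159.9 -403.9  238.1] w [ 0.284 -0.393  0.279] open 0.0429 F [ 0.6 -1.1  0.4]
[-273.5  137.8 -484.7] [-0.  -0.2 -0. ]
```

Emit:
arm_command(steps=[[[-0.02,0.005,-0.036],[0,0,0],0.5],[[-0.043,0.012,-0.076],[0,0,0],0.5],[[-0.066,0.02,-0.118],[0,0,0],0.5],[[-0.09,0.028,-0.16],[0,0,0],0.5],[[-0.114,0.036,-0.2],[0,0,0],0.5]])

```text
t: 2.0
tool_pos: [0.3877, -0.1822, 0.2737]
tool_rot: [0.19, 2.056, -2.037]
contact_force: [0.1, -0.2, 0.0]
opening: 0.0428
```

Emit:
arm_command(steps=[[[-0.022,0.01,-0.04],[0,0,0],0.5],[[-0.045,0.022,-0.08],[0,0,0],0.5],[[-0.068,0.032,-0.12],[0,0,0],0.5],[[-0.09,0.042,-0.16],[0,0,0],0.5],[[-0.114,0.05,-0.2],[0,0,0],0.5]])

```text
t: 2.5
tool_pos: [0.495, 0.029, 0.2549]
tool_rot: [0.19, 2.055, -2.036]
contact_force: [2.1, -0.3, -0.4]
opening: 0.0427
```

```bash
python3 st.py 115 80 80
```

```text
t 2.5 pan [ 70.4  -0.9 151.8] w [0.495 0.029 0.255] open 0.0427 F [ 1.9 -0.4 -0.9]
[-44.2  71.7 -81.2] [-0.1 -0.2 -0.1]
```

Emit:
arm_command(steps=[[[-0.02,0.012,-0.036],[0,0,0],0.5],[[-0.044,0.03,-0.076],[0,0,0],0.5],[[-0.044,0.06,-0.081],[0,0,0],0.5],[[-0.044,0.072,-0.081],[0,0,0],0.5],[[-0.044,0.072,-0.081],[0,0,0],0.5]])

```text
t: 3.0
tool_pos: [0.5481, 0.1141, 0.1936]
tool_rot: [0.185, 2.057, -2.04]
contact_force: [-0.2, -0.8, 0.8]
opening: 0.0428
```

```bash
cat > pic.py <<'E'
from h import *
from station import ctrl
import sys
n=sys.argv[1]
for cam,(r0,r1,c0,c1) in {"side":(140,320,230,400),"top":(140,310,245,405)}.items():
    if len(sys.argv)>2 and cam not in sys.argv[2:]: continue
    p=ctrl.get_image(cam); cv2.imwrite(f"pics/{cam}{n}_full.png",p["img"][:,:,::-1])
    a=p["img"][r0:r1,c0:c1,::-1]; cv2.imwrite(f"pics/{cam}{n}.png",cv2.resize(a,None,fx=3.3,fy=3.3,interpolation=cv2.INTER_CUBIC))
    for q in ("cover_knob","setting_wheel","red_ridge"):
        print(cam,q,[(np.round(d["position"],1).tolist(),round(d["confidence"],2)) for d in ctrl.boxes_of(p,q)][:2])
E
python3 st.py 115 80 80; python3 pic.py 1 side
```

```text
t 3.0 pan [112.5  79.6  77.2] w [0.548 0.114 0.194] open 0.0428 F [-0.  -0.7  0.8]
[-2.5 -2.8 -0.4] [-0.1 -0.1  0.2]
side cover_knob [([272.4, 331.5], 0.73)]
side setting_wheel [([271.9, 331.9], 0.69)]
side red_ridge []
```

View pics/side1.png

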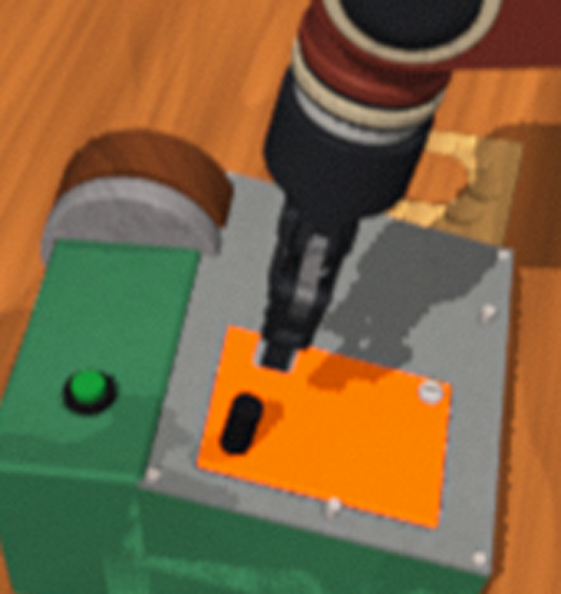

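```bash
python3 - <<'E'
from h import *
for p in ([112.5,80,77],[112.5,108,83],[112.5,101,83],[115,80,47],[115,80,7]):
    print(p,((proj("side",pan(PAR,p))-[230,140])*3.3).round())
E
```

```text
[112.5, 80, 77] [[264. 369.]]
[112.5, 108, 83] [[259. 399.]]
[112.5, 101, 83] [[261. 390.]]
[115, 80, 47] [[249. 400.]]
[115, 80, 7] [[234. 442.]]
```

```bash
python3 pic.py 1 top
```

```text
top cover_knob [([259.3, 320.6], 0.61), ([246.8, 341.4], 0.48)]
top setting_wheel []
top red_ridge [([246.2, 339.5], 0.43), ([259.6, 319.9], 0.41)]
```

View pics/top1_full.png

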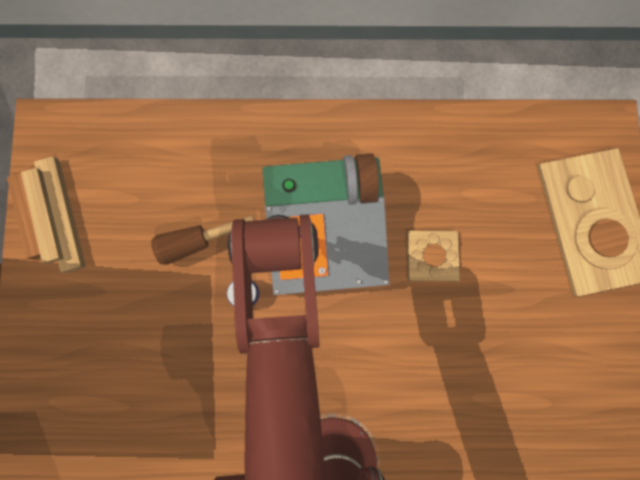

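```bash
python3 - <<'E'
import cv2
a=cv2.imread("pics/side1_full.png")[215:290,285:360]; cv2.imwrite("pics/s1zz.png",cv2.resize(a,None,fx=8,fy=8,interpolation=cv2.INTER_CUBIC))
E
```

```text
(no output)
```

View pics/s1zz.png

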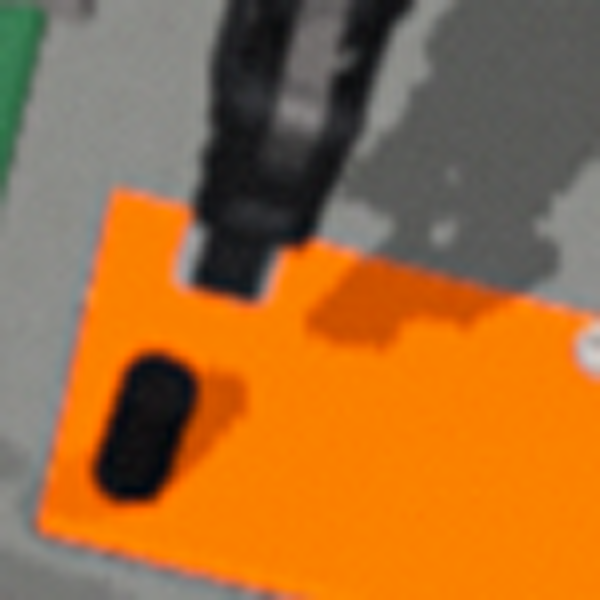

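```bash
python3 - <<'E'
from h import *
a=cv2.imread("pics/side0.png")[0:85,480:565]; a=cv2.resize(a,None,fx=7,fy=7,interpolation=cv2.INTER_CUBIC)
t=np.array([0.17667826,-0.59877387,0.19784295]);z=np.array([.283,-.959,0]);x=np.array([-.959,-.283,0])
for p,c in((t,(0,0,255)),(t+z*.0425+[0,0,.013],(255,0,0)),(t-z*.0425+[0,0,.013],(0,255,0)),(t+x*.0425+[0,0,.013],(255,255,0)),(t-x*.0425+[0,0,.013],(0,255,255))):
    u=(proj("side",p)[0]-[480,0])*7; print(u); cv2.circle(a,tuple(int(v) for v in u),5,c,-1)
cv2.imwrite("pics/s0g.png",a)
E
```

```text
[183.94980415 549.23881457]
[157.60799765 463.13834056]
[229.12084149 574.08644169]
[302.1852242  511.93645242]
[ 82.70814259 522.92166841]
```

View pics/s0g.png

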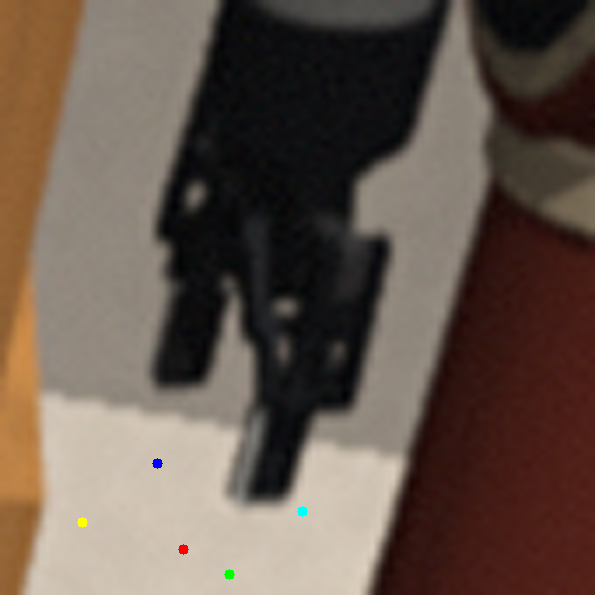

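```bash
python3 - <<'E'
from h import *
from scipy.optimize import least_squares
t=np.array([0.17667826,-0.59877387,0.19784295]);z=np.array([.283,-.959,0])
for name,p,u in(("L",t-z*.0425,(265/7+480,498/7)),("R",t+z*.0425,(180/7+480,383/7)),("now",pan(PAR,[112.5,101.,77.])[0],(314.4,252))):
    up=np.array([0,0,1.]) if name!="now" else Rp(PAR[2])[:,2]
    for h in (0,.01,.02,.03,.04): print(name,h,(proj("side",p+up*h)[0]-u).round(1))
# fit top only / side only consistency for z
E
```

```text
L 0 [-6.4 15.5]
L 0.01 [-5.4 11.9]
L 0.02 [-4.4  8.4]
L 0.03 [-3.4  4.8]
L 0.04 [-2.4  1.1]
R 0 [-4.4 16. ]
R 0.01 [-3.5 12.5]
R 0.02 [-2.6  9. ]
R 0.03 [-1.6  5.5]
R 0.04 [-0.7  1.9]
now 0 [-6.   8.2]
now 0.01 [-4.8  4.8]
now 0.02 [-3.6  1.3]
now 0.03 [-2.3 -2.2]
now 0.04 [-1.  -5.8]
```

```bash
python3 - <<'E'
from h import *
from scipy.optimize import least_squares
T=[((269,458),(0,0,8)),((134,300),(115,80,47)),((274,258),(134,-14,7)),((104,272),(134,100,7)),((123,489),(-14,100,7)),((293,474),(-14,-14,7)),((101,540),(-50,120,0)),((505,506),(-50,-160,0)),((73,230),(165,120,0))]
S=[((477,302),(0,0,8)),((289,313),(115,80,47)),((270,234),(134,-14,7)),((239,379),(134,100,7)),((484,440),(-14,100,7)),((498,296),(-14,-14,7)),((188,392),(165,120,0)),((535,488),(-50,120,0)),((562,158),(-50,-160,0))]
uT=np.array([t[0] for t in T])/3.5+[245,140]; uS=np.array([t[0] for t in S])/3.4+[220,170]
pT=np.array([t[1] for t in T],float); pS=np.array([t[1] for t in S],float)
for m in("both","top","side"):
  f=lambda v:np.r_[((proj("top",pan(v,pT)+[0,0,v[3]])-uT)*(m!="side")).ravel(),((proj("side",pan(v,pS)+[0,0,v[3]])-uS)*(m!="top")).ravel()]
  r=least_squares(f,[0.45,0.05,0,0],loss='soft_l1',x_scale=[.01,.01,.01,.01]); print(m,r.x.round(4),r.cost.round(2))
# fixed z single cams
for m in("top","side"):
  f=lambda v:np.r_[((proj("top",pan(v,pT))-uT)*(m!="side")).ravel(),((proj("side",pan(v,pS))-uS)*(m!="top")).ravel()]
  r=least_squares(f,[0.45,0.05,0],loss='soft_l1',x_scale=[.01,.01,.01]); print(m,'zfix',r.x.round(4),r.cost.round(2), f(r.x).reshape(-1,2).round(1).tolist())
E
```

```text
both [ 0.4669  0.0259  0.0823 -0.0052] 6.06
top [ 0.4663  0.026   0.0826 -0.0015] 0.96
side [ 0.4682  0.0189  0.0797 -0.0136] 4.11
top zfix [0.4661 0.026  0.0826] 0.98 [[0.1, -0.4], [0.2, 0.7], [0.2, -0.0], [0.1, -0.1], [0.4, 0.0], [-0.4, 0.2], [-0.1, 0.2], [0.0, 0.0], [-0.6, -0.7], [0.0, -0.0], [0.0, -0.0], [0.0, -0.0], [-0.0, -0.0], [0.0, -0.0], [0.0, -0.0], [-0.0, -0.0], [0.0, -0.0], [0.0, -0.0]]
side zfix [0.4662 0.03   0.0831] 6.24 [[-0.0, -0.0], [-0.0, 0.0], [-0.0, -0.0], [-0.0, -0.0], [-0.0, -0.0], [-0.0, 0.0], [-0.0, 0.0], [-0.0, -0.0], [-0.0, -0.0], [-0.0, 0.5], [0.1, 0.3], [-0.2, -0.7], [-0.7, -1.1], [0.4, -0.0], [0.5, -0.7], [-4.0, 1.2], [1.1, 0.6], [0.2, -0.7]]
```

Emit:
arm_command(steps=[[[0,0,0],[0,0,0],0],[[0,0,0],[0,0,0],0],[[0,0,0],[0,0,0],0],[[0,0,0],[0,0,0],0],[[0,0,0],[0,0,0],0]])

```text
t: 3.9
tool_pos: [0.5501, 0.114, 0.198]
tool_rot: [0.193, 2.054, -2.036]
contact_force: [0.1, -0.8, 0.0]
opening: -0.0
```

```bash
python3 st.py 115 80 80; python3 pic.py 2 side;python3 - <<'E'
from h import *
from station import ctrl
a=cv2.imread("pics/side2_full.png")[215:290,285:360]; a=cv2.resize(a,None,fx=8,fy=8,interpolation=cv2.INTER_CUBIC)
o=ctrl.get_obs(); u=(proj("side",o['tool_pos'])[0]-[285,215])*8; print(u); cv2.circle(a,tuple(int(v) for v in u),4,(255,0,0),-1)
cv2.imwrite("pics/s2zz.png",a)
E
```

```text
t 3.9 pan [115.5  79.3  80.8] w [0.55  0.114 0.198] open -0.0 F [-0.  -0.8  0. ]
[ 0.5  0.8 -0.7] [-0.1 -0.2 -0.2]
side cover_knob [([269.7, 330.9], 0.92)]
side setting_wheel []
side red_ridge [([195.3, 372.1], 0.21)]
[192.71984808 278.08983422]
```

View pics/s2zz.png

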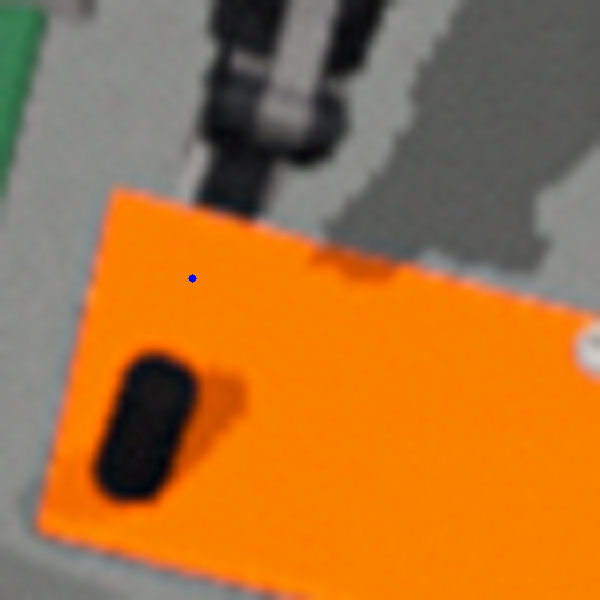

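```bash
python3 - <<'E'
from h import *
a=cv2.imread("pics/top0.png")[380:480,540:640]; a=cv2.resize(a,None,fx=6,fy=6,interpolation=cv2.INTER_CUBIC)
t=np.array([0.17667826,-0.59877387,0.19784295]);z=np.array([.283,-.959,0])
for h,c in((0,(0,0,255)),(.013,(255,0,0)),(.04,(0,255,0))):
  for s in(-1,0,1):
    u=(proj("top",t+z*.0425*s+[0,0,h])[0]-[540,380])*6; print(h,s,u); cv2.circle(a,tuple(int(v) for v in u),4,c,-1)
cv2.imwrite("pics/t0g.png",a)
E
```

```text
0 -1 [379.16001244 171.94315066]
0 0 [491.67623389 135.33386719]
0 1 [603.6574272   98.89866525]
0.013 -1 [403.54103591 180.24214151]
0.013 0 [517.55651319 143.10582696]
0.013 1 [631.0223433  106.14853959]
0.04 -1 [456.40566649 198.2365906 ]
0.04 0 [573.66605322 159.95576442]
0.04 1 [690.34445086 121.86493439]
```

View pics/t0g.png

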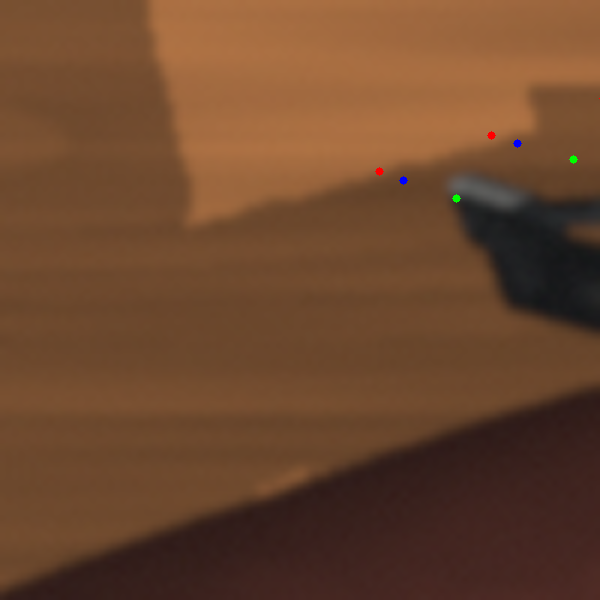

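View pics/side2_full.png

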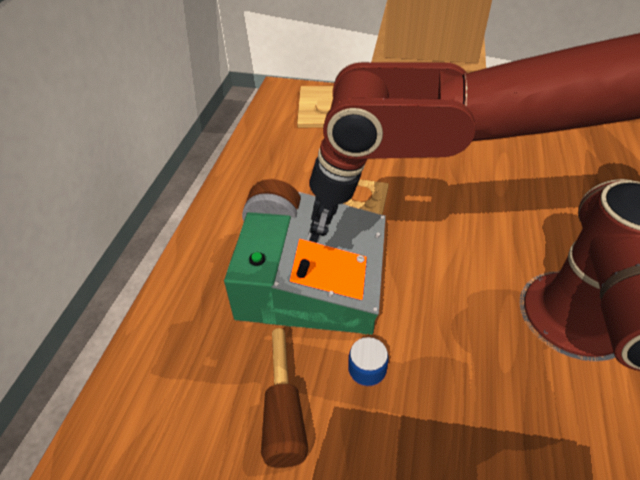

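```bash
python3 - <<'E'
from h import *
from scipy.optimize import least_squares
t=np.array([0.17667826,-0.59877387,0.19784295]);z=np.array([.283,-.959,0]);x=np.array([-.959,-.283,0])
now=pan(PAR,[115.5,79.3,80.8])[0]
obs=[("side",t-z*.047+[0,0,.013],(265/7+480,498/7)),("side",t+z*.047+[0,0,.013],(180/7+480,383/7)),("top",t-z*.0425+[0,0,.013],(453/6+540,187/6+380)),("side",now,(230/8+285,215/8+215))]
for idx in ([0,1,2],[0,1,2,3]):
  f=lambda d:np.concatenate([proj(obs[i][0],obs[i][1]+d)[0]-obs[i][2] for i in idx])
  r=least_squares(f,[0,0,0]); print(r.x.round(4),r.fun.round(1))
print('base', proj("side",[[0,0,0],[0,0,.1]]),proj("top",[[0,0,0]]))
E
```

```text
[0.0015 0.0063 0.0345] [-1.5  0.4 -1.1 -0.6 -0.1  2. ]
[-0.0036 -0.001   0.0258] [-0.5  2.4  0.   1.5  0.8  3.6 -3.2 -1.8]
base [[575.92861459 311.80037793]
 [593.83394454 282.24152716]] [[332.40726181 462.2142536 ]]
```

The fingertips look about 20 mm higher than the reported TCP in both cameras, while the base and panel agree. I'll descend in stages around the knob and probe by force, rather than trust either figure.

Emit:
arm_command(steps=[[[0,0,0],[0,0,0],0.55],[[0,0,0],[0,0,0],0.55],[[0,0,0],[0,0,0],0.55],[[0,0.02,0],[0,0,0],0.55],[[0,0.025,0],[0,0,0],0.55]])

```text
t: 4.6
tool_pos: [0.5557, 0.1144, 0.1718]
tool_rot: [0.19, 2.056, -2.038]
contact_force: [-0.6, 0.4, -0.5]
opening: 0.0472
```

Emit:
arm_command(steps=[[[0,0.01,0],[0,0,0],0.55],[[0,0.02,0],[0,0,0],0.55],[[0,0.03,0],[0,0,0],0.55],[[0,0.03,0],[0,0,0],0.55]])

```text
t: 5.0
tool_pos: [0.5625, 0.1148, 0.1406]
tool_rot: [0.187, 2.057, -2.04]
contact_force: [0.7, -0.9, 0.3]
opening: 0.047
```

```bash
python3 st.py 115 80 25; python3 pic.py 3 side;python3 - <<'E'
from h import *
a=cv2.imread("pics/side3_full.png")[190:310,280:380]; a=cv2.resize(a,None,fx=5,fy=5,interpolation=cv2.INTER_CUBIC)
cv2.imwrite("pics/s3zz.png",a)
E
```

```text
t 5.0 pan [112.7  79.1  22.2] w [0.563 0.115 0.141] open 0.047 F [ 0.7 -1.   0.1]
[-2.3 -2.8 -0.9] [-0.1 -0.2  0.1]
side cover_knob [([273.5, 333.8], 0.93)]
side setting_wheel []
side red_ridge [([272.4, 334.7], 0.71)]
```

View pics/s3zz.png

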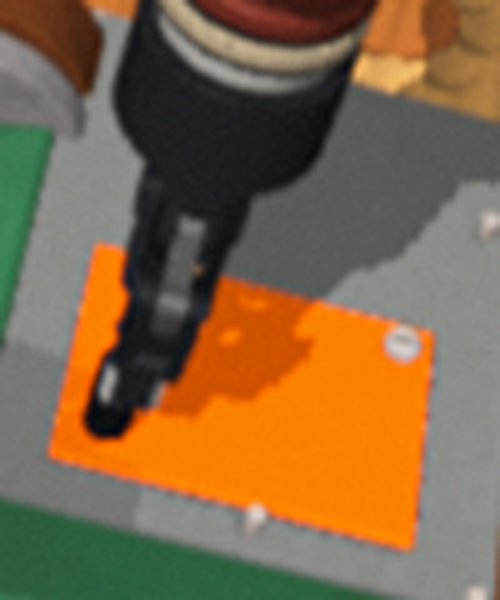

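```bash
python3 - <<'E'
from h import *
for p in ([112.7,103,27],[101.7,103,27],[123.7,103,27],[112.7,103,47],[101.7,103,47],[123.7,103,47],[115,80,47],[115,80,7]):
    print(p,((proj("side",pan(PAR,p))[0]-[280,190])*5).round())
E
```

```text
[112.7, 103, 27] [112. 436.]
[101.7, 103, 27] [140. 443.]
[123.7, 103, 27] [ 84. 428.]
[112.7, 103, 47] [123. 404.]
[101.7, 103, 47] [152. 412.]
[123.7, 103, 47] [ 95. 397.]
[115, 80, 47] [127. 357.]
[115, 80, 7] [105. 420.]
```

Emit:
arm_command(steps=[[[-0.003,0.005,0],[0,0,0],0.55],[[-0.003,0.009,0],[0,0,0],0.55],[[-0.003,0.01,0],[0,0,0],0.55],[[-0.003,0.01,0],[0,0,0],0.55]])

```text
t: 5.6
tool_pos: [0.5692, 0.1154, 0.1342]
tool_rot: [0.19, 2.056, -2.037]
contact_force: [-0.8, -0.1, -0.3]
opening: 0.0469
```

```bash
python3 st.py 115 80 8
```

```text
t 5.6 pan [117.5  79.1  14.3] w [0.569 0.115 0.134] open 0.0469 F [-0.8 -0.  -0.1]
[ 2.5  6.3 -0.9] [-0.1 -0.2 -0.1]
```

Emit:
arm_command(steps=[[[0.002,0.004,0],[0,0,0],0.55],[[0.002,0.008,0],[0,0,0],0.55],[[0.002,0.008,0],[0,0,0],0.55]])

```text
t: 5.9
tool_pos: [0.5687, 0.1153, 0.1248]
tool_rot: [0.189, 2.056, -2.038]
contact_force: [0.7, 0.0, -0.5]
opening: 0.0469
```

```bash
python3 st.py 115 80 2
```

```text
t 5.9 pan [114.7  79.    5.3] w [0.569 0.115 0.125] open 0.0469 F [ 0.5 -0.  -0.7]
[-0.3  3.3 -1. ] [-0.1 -0.2  0. ]
```

Emit:
arm_command(steps=[[[0,0.003,0],[0,0,0],0.55],[[0,0.003,0],[0,0,0],0.55]])

```text
t: 6.1
tool_pos: [0.5692, 0.1153, 0.1212]
tool_rot: [0.188, 2.057, -2.039]
contact_force: [-0.2, 0.6, 0.2]
opening: 0.0472
```

Emit:
arm_command(steps=[[[0,0.003,0],[0,0,0],0.55],[[0,0.003,0],[0,0,0],0.55]])

```text
t: 6.3
tool_pos: [0.5697, 0.1154, 0.1177]
tool_rot: [0.187, 2.057, -2.039]
contact_force: [-0.0, 0.9, -0.8]
opening: 0.047
```

```bash
python3 st.py 115 80 2; python3 pic.py 4 side;python3 - <<'E'
from h import *
a=cv2.imread("pics/side4_full.png")[190:310,280:380]; a=cv2.resize(a,None,fx=5,fy=5,interpolation=cv2.INTER_CUBIC)
cv2.imwrite("pics/s4zz.png",a)
E
```

```text
t 6.3 pan [113.7  79.   -1.7] w [0.57  0.115 0.118] open 0.047 F [-0.2  0.9 -0.7]
[-1.3 -3.7 -0.9] [-0.1 -0.2  0.1]
side cover_knob [([275.4, 335.5], 0.64)]
side setting_wheel []
side red_ridge []
```

View pics/s4zz.png

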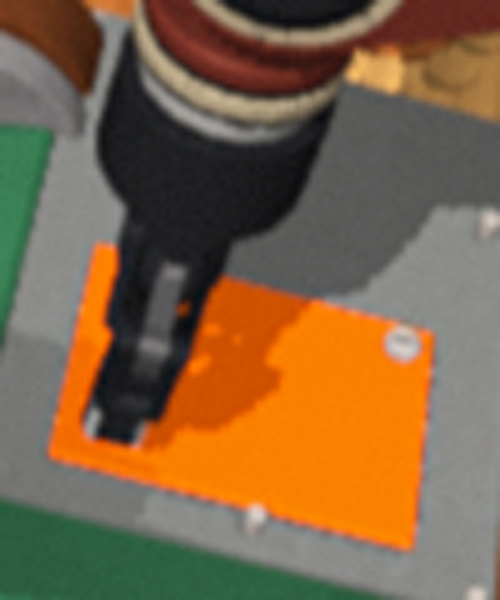

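No contact at reported z = -1.7. The tips are seen about 25 mm above the panel on both sides of the knob, so the fingers really end about 20-25 mm short of the reported TCP. Next is swinging the caged knob along its arc.

Emit:
arm_command(steps=[[[0,0,0.0125],[0,0,0],0.55],[[-0.0105,0,0.0295],[0,0,0],0.55],[[-0.018,0,0.0475],[0,0,0],0.55],[[-0.023,0,0.0665],[0,0,0],0.55],[[-0.0255,0,0.0855],[0,0,0],0.55]])

```text
t: 7.0
tool_pos: [0.602, 0.0307, 0.1258]
tool_rot: [0.189, 2.056, -2.038]
contact_force: [0.1, 0.0, 0.8]
opening: 0.0468
```

```bash
python3 st.py 140 -6 0; python3 pic.py 5 side
```

```text
t 7.0 pan [140.2  -8.   -0.5] w [0.602 0.031 0.126] open 0.0468 F [0.3 0.  0.7]
[ 0.2 -0.5 -2. ] [-0.2 -0.2 -0. ]
side cover_knob [([256.6, 325.8], 0.86)]
side setting_wheel [([275.8, 315.9], 0.53)]
side red_ridge [([276.5, 312.6], 0.8), ([362.4, 368.4], 0.4)]
```

View pics/side5.png

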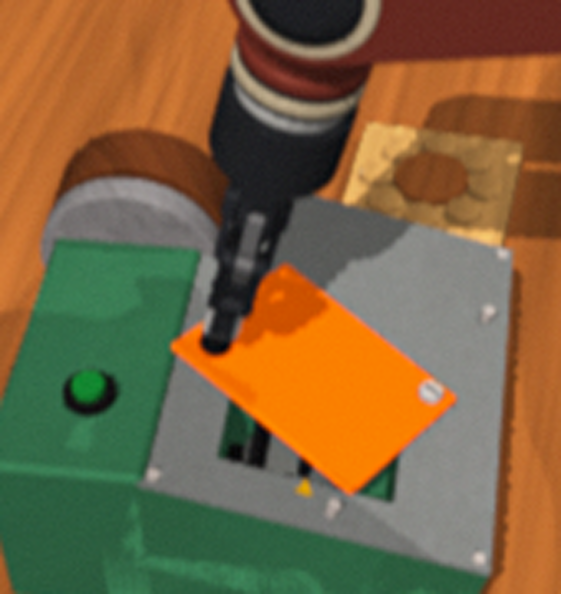

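The cover is at about 0.55 rad, with the knob still in the fingers at about (345, 215) in the crop. Carrying on over.

Emit:
arm_command(steps=[[[0.0005,0,0.018],[0,0,0],0.55],[[0.004,0,0.0375],[0,0,0],0.55],[[0.0095,0,0.056],[0,0,0],0.55],[[0.018,0,0.074],[0,0,0],0.55],[[0.0285,0,0.09],[0,0,0],0.55]])

```text
t: 7.7
tool_pos: [0.5805, -0.0605, 0.118]
tool_rot: [0.188, 2.057, -2.039]
contact_force: [-0.7, 1.0, 0.6]
opening: 0.0472
```

```bash
python3 st.py 111 -98 0; python3 pic.py 6 side
```

```text
t 7.7 pan [110.2 -97.1  -0.6] w [ 0.58  -0.06   0.118] open 0.0472 F [-0.4  1.   0.8]
[-0.8 -0.6  0.9] [-0.1 -0.2  0.1]
side cover_knob [([242.0, 332.2], 0.88)]
side setting_wheel [([274.9, 323.1], 0.75)]
side red_ridge [([276.4, 319.8], 0.94)]
```

View pics/side6.png

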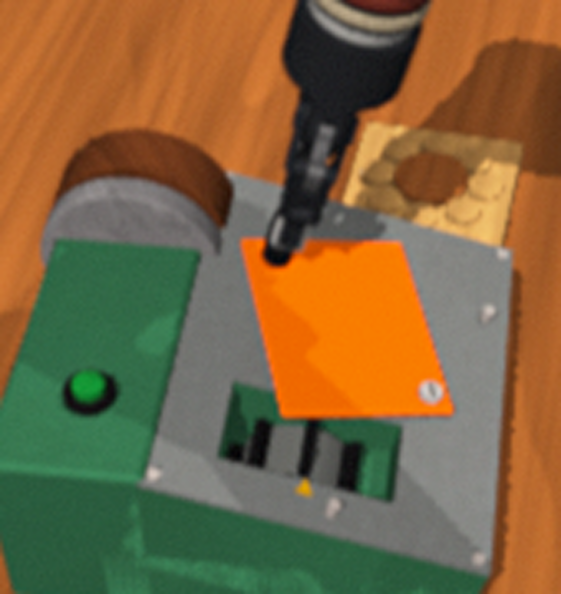

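Emit:
arm_command(steps=[[[0.0115,0,0.016],[0,0,0],0.55],[[0.026,0,0.0285],[0,0,0],0.55],[[0.041,0,0.038],[0,0,0],0.55],[[0.041,0,0.038],[0,0,0],0.55]])

```text
t: 8.3
tool_pos: [0.5431, -0.1005, 0.1066]
tool_rot: [0.189, 2.059, -2.039]
contact_force: [0.2, 0.5, 0.4]
opening: 0.0467
```

Emit:
arm_command(steps=[[[0,-0.03,0],[0,0,0],0.55],[[0,-0.06,0],[0,0,0],0.55],[[0,-0.08,0],[0,0,0],0.3],[[0,-0.09,-0.04],[0,0,0],0.0],[[0,-0.09,-0.08],[0,0,0],0.0]])

```text
t: 8.8
tool_pos: [0.5157, -0.0216, 0.1972]
tool_rot: [0.196, 2.056, -2.038]
contact_force: [0.3, -0.0, 0.0]
opening: 0.0037
```

```bash
python3 st.py 40 55 60; python3 pic.py 7 side
```

```text
t 8.8 pan [ 71.4 -53.   91.9] w [ 0.516 -0.022  0.197] open 0.0037 F [ 0.3 -0.  -0.1]
[  32.3   31.4 -107.9] [-0.2 -0.4 -0.2]
side cover_knob [([235.1, 345.4], 0.57)]
side setting_wheel [([274.0, 324.1], 0.83)]
side red_ridge [([276.3, 322.1], 0.88)]
```

View pics/side7.png

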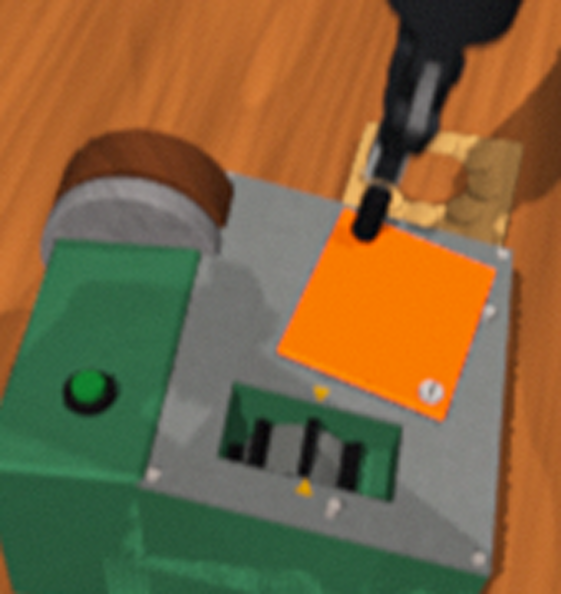

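```bash
python3 pic.py 7 top; python3 - <<'E'
from h import *
for cam,(r0,r1,c0,c1),f in (("side",(250,298,290,360),8),("top",(210,280,260,330),8)):
    a=cv2.imread(f"pics/{cam}7_full.png")[r0:r1,c0:c1]; a=cv2.resize(a,None,fx=f,fy=f,interpolation=cv2.INTER_CUBIC)
    cv2.imwrite(f"pics/{cam}7w.png",a)
    # ridge tip line ends for angles
    for phi in range(-45,46,15):
        s,c=np.sin(np.radians(phi)),np.cos(np.radians(phi))
        P=[[68+46*s,55+y,-48+46*c] for y in(-20,20)]
        print(cam,phi,((proj(cam,pan(PAR,P))-[c0,r0])*f).round().tolist())
    print('port',((proj(cam,pan(PAR,[[13,23,0],[13,87,0],[123,87,0],[123,23,0]]))-[c0,r0])*f).round().tolist())
E
```

```text
top cover_knob [([233.8, 332.5], 0.71), ([240.1, 297.1], 0.18)]
top setting_wheel [([239.7, 298.1], 0.55)]
top red_ridge [([239.3, 297.9], 0.67), ([238.9, 182.6], 0.24)]
side -45 [[395.0, 188.0], [377.0, 309.0]]
side -30 [[367.0, 162.0], [349.0, 283.0]]
side -15 [[330.0, 140.0], [311.0, 261.0]]
side 0 [[287.0, 125.0], [266.0, 245.0]]
side 15 [[241.0, 117.0], [219.0, 237.0]]
side 30 [[195.0, 116.0], [172.0, 237.0]]
side 45 [[153.0, 124.0], [129.0, 244.0]]
port [[499.0, 139.0], [475.0, 334.0], [46.0, 222.0], [88.0, 30.0]]
top -45 [[363.0, 364.0], [231.0, 375.0]]
top -30 [[360.0, 336.0], [227.0, 347.0]]
top -15 [[357.0, 301.0], [224.0, 313.0]]
top 0 [[354.0, 262.0], [220.0, 274.0]]
top 15 [[351.0, 222.0], [216.0, 233.0]]
top 30 [[348.0, 184.0], [214.0, 195.0]]
top 45 [[345.0, 150.0], [212.0, 161.0]]
port [[410.0, 442.0], [196.0, 460.0], [163.0, 93.0], [379.0, 75.0]]
```

View pics/side7w.png

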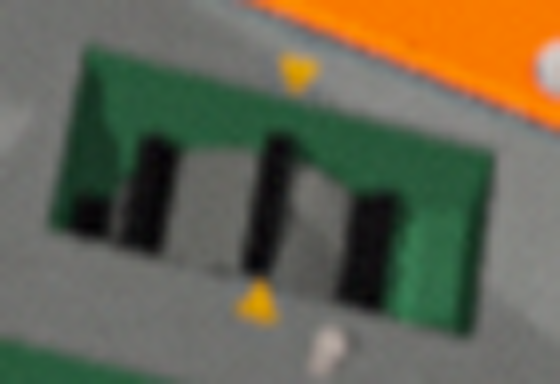

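View pics/top7w.png

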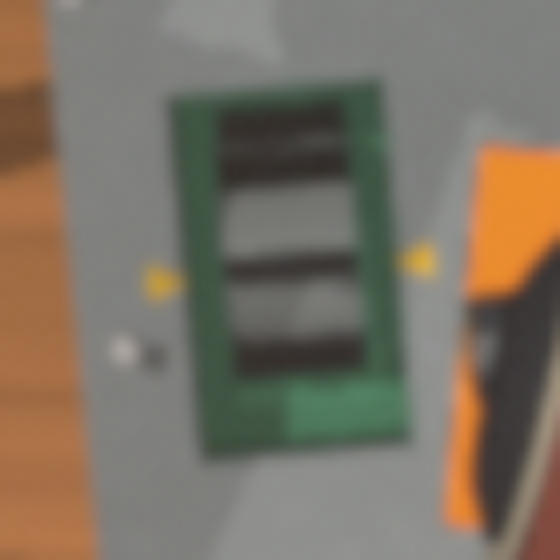

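The cover rests open against its stop pin. The wheel is in clear view: one black ridge stands almost at the pointers (top crop row 266), with others at about ±45° (rows 165 and 357). The red ridge must therefore be at about -90° (or -132°). Next I'll probe the true fingertip height on the bare panel below the port with shut fingers.

Emit:
arm_command(steps=[[[0.018,0.005,-0.025],[0,0,0],0],[[0.038,0.015,-0.05],[0,0,0],0],[[0.06,0.03,-0.076],[0,0,0],0],[[0.08,0.05,-0.098],[0,0,0],0],[[0.089,0.075,-0.108],[0,0,0],0]])

```text
t: 9.7
tool_pos: [0.4387, 0.0801, 0.0975]
tool_rot: [0.191, 2.06, -2.039]
contact_force: [0.1, -0.5, -0.7]
opening: 0.0
```

Emit:
arm_command(steps=[[[0,0.012,0],[0,0,0],0],[[0,0.02,0],[0,0,0],0],[[0,0.02,0],[0,0,0],0]])

```text
t: 10.0
tool_pos: [0.4435, 0.0799, 0.0771]
tool_rot: [0.19, 2.061, -2.041]
contact_force: [1.1, 0.2, 0.6]
opening: 0.0
```

```bash
python3 st.py -18 55 -15; python3 pic.py 8 side
```

```text
t 10.0 pan [-21.1  54.1  -7.7] w [0.443 0.08  0.077] open 0.0 F [1.2 0.1 0.3]
[-3.1  7.3 -0.9] [-0.1 -0.5  0.2]
side cover_knob [([237.2, 346.8], 0.85), ([277.7, 322.4], 0.43)]
side setting_wheel [([276.6, 320.2], 0.74)]
side red_ridge [([278.1, 321.8], 0.98)]
```

View pics/side8.png

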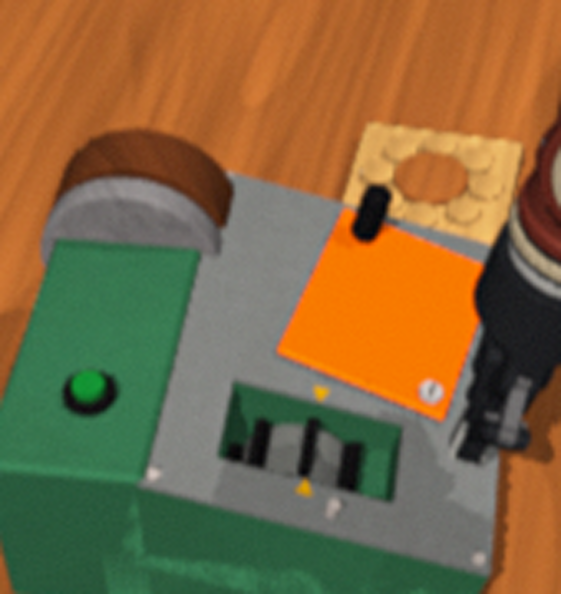

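Emit:
arm_command(steps=[[[-0.002,0.004,0],[0,0,0],0],[[-0.002,0.008,0],[0,0,0],0],[[-0.002,0.008,0],[0,0,0],0]])

```text
t: 10.5
tool_pos: [0.4487, 0.0803, 0.0718]
tool_rot: [0.193, 2.059, -2.039]
contact_force: [0.0, 0.4, 0.2]
opening: 0.0001
```

```bash
python3 st.py -18 55 -18
```

```text
t 10.5 pan [-17.4  54.1 -14.2] w [0.449 0.08  0.072] open 0.0001 F [0.1 0.4 0.2]
[ 0.6  3.8 -1. ] [-0.1 -0.4  0. ]
```

Emit:
arm_command(steps=[[[0,0.002,0],[0,0,0],0],[[0,0.003,0],[0,0,0],0]])

```text
t: 10.7
tool_pos: [0.4493, 0.0804, 0.0685]
tool_rot: [0.192, 2.06, -2.04]
contact_force: [0.4, 0.1, -0.1]
opening: 0.0002
```

Emit:
arm_command(steps=[[[0,0.002,0],[0,0,0],0],[[0,0.002,0],[0,0,0],0]])

```text
t: 10.9
tool_pos: [0.4495, 0.0804, 0.0661]
tool_rot: [0.192, 2.06, -2.04]
contact_force: [-0.0, 0.4, 0.2]
opening: -0.0002
```

```bash
python3 st.py -18 55 -18
```

```text
t 10.9 pan [-18.1  54.1 -19.9] w [0.45  0.08  0.066] open -0.0002 F [0.1 0.4 0.2]
[-0.1 -1.9 -0.8] [-0.1 -0.4  0.1]
```

Emit:
arm_command(steps=[[[0,0.002,0],[0,0,0],0],[[0,0.002,0],[0,0,0],0]])

```text
t: 11.1
tool_pos: [0.4499, 0.0805, 0.0639]
tool_rot: [0.191, 2.06, -2.04]
contact_force: [0.1, 0.6, 0.3]
opening: -0.0005
```

Emit:
arm_command(steps=[[[0,0.002,0],[0,0,0],0],[[0,0.002,0],[0,0,0],0]])

```text
t: 11.3
tool_pos: [0.4501, 0.0805, 0.0615]
tool_rot: [0.19, 2.061, -2.04]
contact_force: [-0.2, -0.6, -0.3]
opening: 0.0002
```

```bash
python3 st.py -18 55 -18;  python3 pic.py 9 side; python3 - <<'E'
from h import *
a=cv2.imread("pics/side9_full.png")[230:310,330:410]; a=cv2.resize(a,None,fx=7,fy=7,interpolation=cv2.INTER_CUBIC)
for z in (0,5,10):
  u=(proj("side",pan(PAR,[-18,54+8,z]))[0]-[330,230])*7; print(z,u.round()); cv2.circle(a,tuple(int(v) for v in u),3,(255,0,0),-1)
cv2.imwrite("pics/s9.png",a)
E
```

```text
t 11.3 pan [-18.7  54.2 -24.5] w [0.45  0.081 0.062] open 0.0002 F [-0.4 -0.6 -0.2]
[-0.6 -6.5 -0.8] [-0.1 -0.4  0.2]
side cover_knob [([237.7, 345.1], 0.72)]
side setting_wheel [([275.8, 323.8], 0.94)]
side red_ridge [([277.5, 322.0], 0.87)]
0 [247. 391.]
5 [252. 381.]
10 [257. 371.]
```

View pics/s9.png

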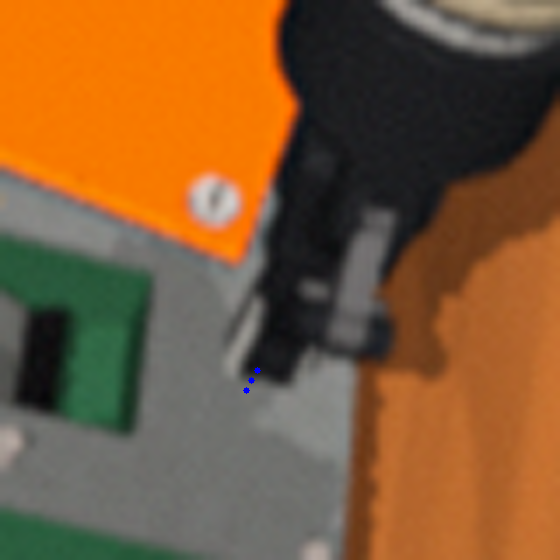

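Emit:
arm_command(steps=[[[0,0.002,0],[0,0,0],0],[[0,0.002,0],[0,0,0],0]])

```text
t: 11.7
tool_pos: [0.4508, 0.0806, 0.0598]
tool_rot: [0.191, 2.061, -2.04]
contact_force: [-0.5, 0.2, -0.1]
opening: 0.0
```

Emit:
arm_command(steps=[[[0,0.002,0],[0,0,0],0],[[0,0.002,0],[0,0,0],0]])

```text
t: 11.9
tool_pos: [0.4511, 0.0806, 0.0574]
tool_rot: [0.19, 2.061, -2.041]
contact_force: [0.0, -1.5, -0.1]
opening: -0.0004
```

```bash
python3 st.py -18 55 -18
```

```text
t 11.9 pan [-18.8  54.2 -28.7] w [0.451 0.081 0.057] open -0.0004 F [-0.1 -1.5 -0.1]
[ -0.8 -10.7  -0.8] [-0.1 -0.4  0.2]
```

Emit:
arm_command(steps=[[[0,0.002,0],[0,0,0],0],[[0,0.002,0],[0,0,0],0]])

```text
t: 12.1
tool_pos: [0.4514, 0.0806, 0.0551]
tool_rot: [0.189, 2.061, -2.041]
contact_force: [-0.3, -0.6, 0.1]
opening: -0.0003
```

Emit:
arm_command(steps=[[[0,0.002,0],[0,0,0],0],[[0,0.002,0],[0,0,0],0]])

```text
t: 12.3
tool_pos: [0.452, 0.0807, 0.054]
tool_rot: [0.189, 2.062, -2.041]
contact_force: [-5.1, -0.2, 7.0]
opening: -0.0001
```

```bash
python3 st.py -18 55 -18;  python3 pic.py 10 side top; python3 - <<'E'
from h import *
a=cv2.imread("pics/side10_full.png")[230:310,330:410]; a=cv2.resize(a,None,fx=7,fy=7,interpolation=cv2.INTER_CUBIC)
cv2.imwrite("pics/s10.png",a)
E
```

```text
t 12.3 pan [-18.8  54.2 -32.2] w [0.452 0.081 0.054] open -0.0001 F [-3.1  0.3  8.1]
[ -0.8 -14.3  -0.8] [-0.1 -0.4  0.3]
side cover_knob [([234.7, 343.8], 0.87), ([267.0, 327.3], 0.58)]
side setting_wheel [([274.7, 321.9], 0.85)]
side red_ridge [([275.3, 321.3], 0.71)]
top cover_knob [([253.4, 348.4], 0.64)]
top setting_wheel [([238.5, 297.1], 0.77)]
top red_ridge [([240.2, 297.0], 0.57)]
```

View pics/s10.png

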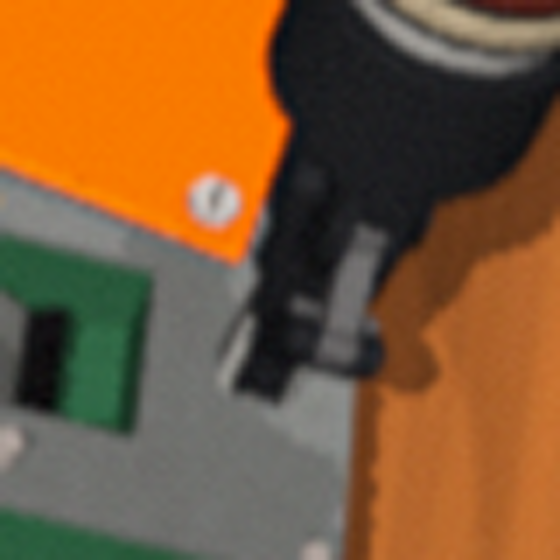

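View pics/top10.png

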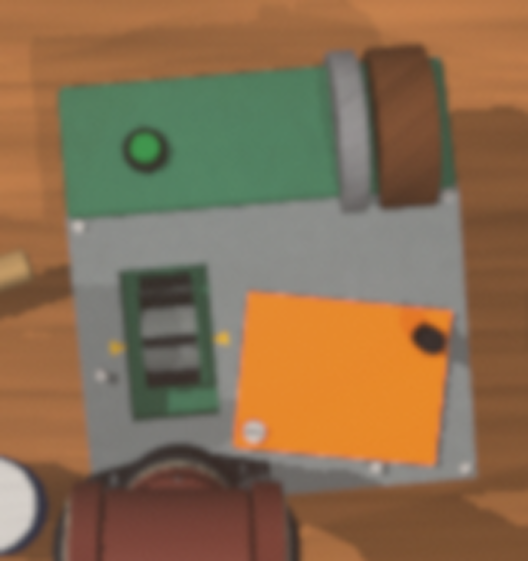

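Contact came at reported z = -31 (8 N), so shut fingertips end about 31 mm behind the reported TCP. I'll use tip z = TCP z + 31. Next: lift, go over the port, and stay above the gap behind the ridge that stands at the top.

Emit:
arm_command(steps=[[[0,-0.025,0],[0,0,0],0],[[-0.01,-0.035,0],[0,0,0],0],[[-0.04,-0.035,-0.001],[0,0,0],0],[[-0.072,-0.035,-0.001],[0,0,0],0],[[-0.072,-0.035,-0.001],[0,0,0],0]])

```text
t: 13.2
tool_pos: [0.5167, 0.0862, 0.1084]
tool_rot: [0.193, 2.059, -2.039]
contact_force: [-1.0, -0.2, 0.1]
opening: 0.0002
```

```bash
cat > z.py <<'E'
from h import *
from station import ctrl
import sys
# zoom 8x of port region in side with overlay of a tip footprint at panel x,y,z given
n=sys.argv[1]
for cam,(r0,r1,c0,c1) in (("side",(232,302,285,365)),):
    p=ctrl.get_image(cam)
    a=p["img"][r0:r1,c0:c1,::-1]; a=cv2.resize(a,None,fx=7,fy=7,interpolation=cv2.INTER_CUBIC)
    cv2.imwrite(f"pics/z{n}.png",a)
    if len(sys.argv)>2:
        x,y,z=map(float,sys.argv[2:5])
        for yy in (y,y+7,y+14):
            print('tip edges at y',yy,((proj(cam,pan(PAR,[[x-11,yy,z],[x+11,yy,z]]))-[c0,r0])*7).round().tolist())
E
python3 st.py 53.5 55 -39; python3 z.py a 50 54 31
```

```text
t 13.2 pan [58.  54.4  3.5] w [0.517 0.086 0.108] open 0.0002 F [-0.9 -0.1  0.4]
[ 4.5 42.5 -0.7] [-0.1 -0.4 -0. ]
tip edges at y 54.0 [[405.0, 241.0], [330.0, 221.0]]
tip edges at y 61.0 [[402.0, 259.0], [327.0, 239.0]]
tip edges at y 68.0 [[399.0, 278.0], [324.0, 258.0]]
```

View pics/za.png

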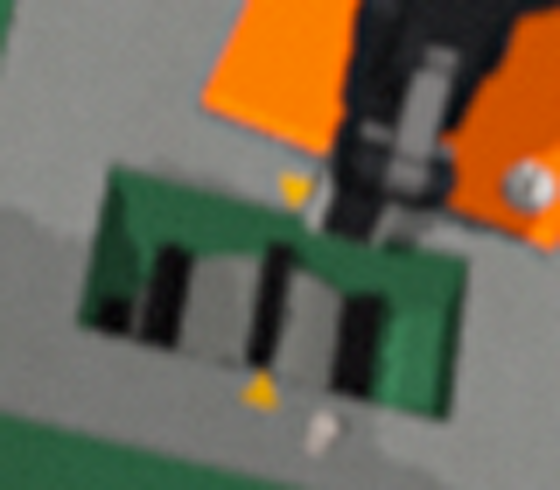

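Emit:
arm_command(steps=[[[0.009,0,0],[0,0,0],0],[[0.009,0.01,0],[0,0,0],0],[[0.009,0.02,0],[0,0,0],0],[[0.009,0.028,0],[0,0,0],0],[[0.009,0.028,0],[0,0,0],0]])

```text
t: 13.75
tool_pos: [0.5114, 0.086, 0.0752]
tool_rot: [0.186, 2.063, -2.043]
contact_force: [0.4, -0.2, -0.7]
opening: 0.0003
```

```bash
python3 st.py 49 55 -40; python3 z.py b 49 54 6
```

```text
t 13.75 pan [ 44.3  54.6 -27.2] w [0.511 0.086 0.075] open 0.0003 F [ 0.2 -0.2 -0.8]
[-4.8 12.8 -0.4] [-0.1 -0.4  0.4]
tip edges at y 54.0 [[385.0, 294.0], [311.0, 275.0]]
tip edges at y 61.0 [[382.0, 313.0], [308.0, 294.0]]
tip edges at y 68.0 [[379.0, 332.0], [305.0, 312.0]]
```

View pics/zb.png

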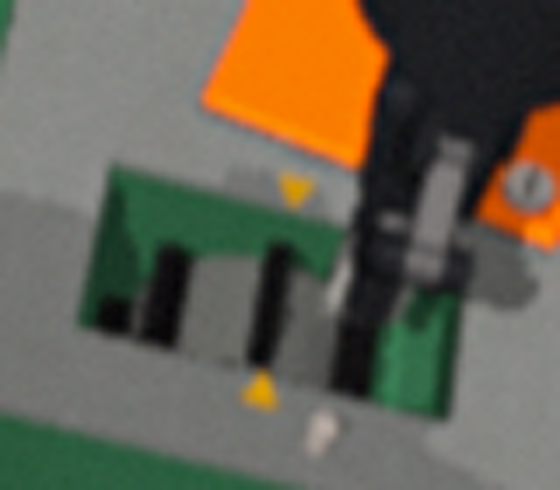

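Emit:
arm_command(steps=[[[-0.004,0.004,0],[0,0,0],0],[[-0.004,0.008,0],[0,0,0],0],[[-0.004,0.012,0],[0,0,0],0],[[-0.004,0.012,0],[0,0,0],0]])

```text
t: 14.2
tool_pos: [0.5185, 0.0866, 0.0648]
tool_rot: [0.187, 2.063, -2.043]
contact_force: [0.3, -0.4, -0.3]
opening: 0.0002
```

```bash
python3 st.py 49 55 -40; python3 z.py c 49 54 -9
```

```text
t 14.2 pan [ 48.5  54.6 -39.1] w [0.519 0.087 0.065] open 0.0002 F [ 0.2 -0.4 -0.4]
[-0.5  0.9 -0.4] [-0.1 -0.4  0.4]
tip edges at y 54.0 [[371.0, 325.0], [298.0, 306.0]]
tip edges at y 61.0 [[368.0, 344.0], [295.0, 325.0]]
tip edges at y 68.0 [[365.0, 362.0], [292.0, 343.0]]
```

View pics/zc.png

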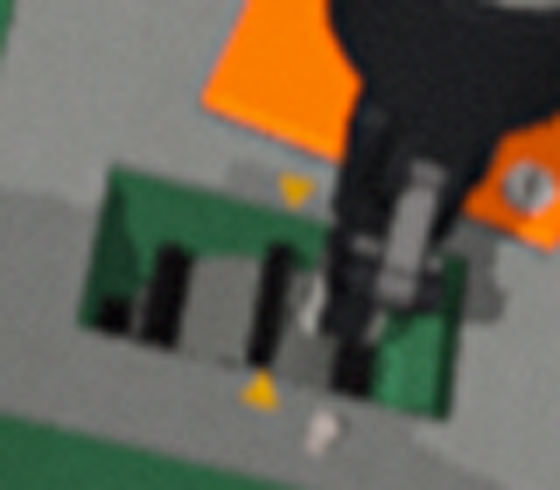

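The tip is in the valley just behind the top ridge (tip left edge at about (305, 325), ridge at about (270, 310)). Now stroke 1, pushing about 23 mm uphill.

Emit:
arm_command(steps=[[[-0.005,0,0],[0,0,0],0],[[-0.01,0,0],[0,0,0],0],[[-0.014,0,0],[0,0,0],0],[[-0.017,0,0],[0,0,0],0]])

```text
t: 14.65
tool_pos: [0.5348, 0.0879, 0.069]
tool_rot: [0.185, 2.064, -2.043]
contact_force: [-1.6, 0.3, -2.0]
opening: -0.0003
```

```bash
python3 st.py 71.5 55 -40; python3 z.py d 65 54 -9
```

```text
t 14.65 pan [ 65.3  54.5 -39.3] w [0.535 0.088 0.069] open -0.0003 F [-2.   0.4 -1.5]
[-6.2  0.7 -0.5] [-0.1 -0.4  0.5]
tip edges at y 54.0 [[318.0, 311.0], [245.0, 292.0]]
tip edges at y 61.0 [[315.0, 330.0], [242.0, 311.0]]
tip edges at y 68.0 [[312.0, 349.0], [239.0, 329.0]]
```

View pics/zd.png

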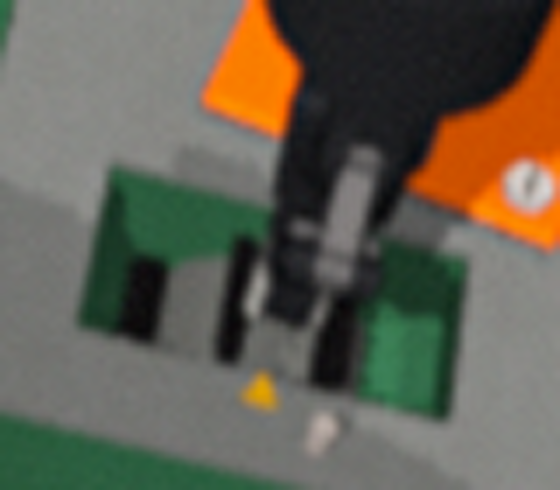

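Emit:
arm_command(steps=[[[-0.004,0,0],[0,0,0],0],[[-0.008,0,0],[0,0,0],0],[[-0.008,0,0],[0,0,0],0]])

```text
t: 15.0
tool_pos: [0.5441, 0.0884, 0.072]
tool_rot: [0.188, 2.062, -2.042]
contact_force: [-1.0, -0.4, 0.2]
opening: -0.0002
```

```bash
python3 st.py 71.5 55 -40; python3 z.py e 72 54 -9
```

```text
t 15.0 pan [ 75.1  54.3 -38.8] w [0.544 0.088 0.072] open -0.0002 F [-0.9 -0.3  0.5]
[ 3.6  1.2 -0.7] [-0.1 -0.4  0.3]
tip edges at y 54.0 [[295.0, 305.0], [222.0, 286.0]]
tip edges at y 61.0 [[292.0, 324.0], [219.0, 304.0]]
tip edges at y 68.0 [[289.0, 342.0], [215.0, 323.0]]
```

View pics/ze.png

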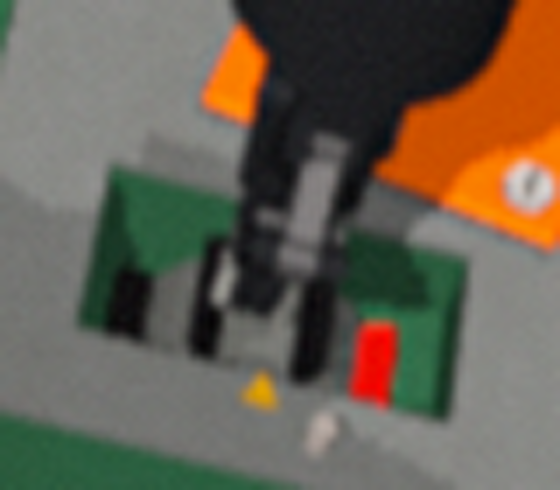

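The red ridge has appeared at about (375, 360), two ridges behind the pushed one (about -65°). Stroke 2: back off, lift over, and drop in behind the next black ridge (about -20°).

Emit:
arm_command(steps=[[[0.004,-0.004,0],[0,0,0],0],[[0.005,-0.02,0],[0,0,0],0],[[0.022,-0.022,0],[0,0,0],0],[[0.042,-0.022,0],[0,0,0],0],[[0.042,-0.022,0],[0,0,0],0]])

```text
t: 15.55
tool_pos: [0.4964, 0.085, 0.0822]
tool_rot: [0.188, 2.062, -2.042]
contact_force: [-0.4, 0.2, 0.3]
opening: -0.0001
```

```bash
python3 st.py 33.5 55 -40; python3 z.py f 33 54 13
```

```text
t 15.55 pan [ 31.6  54.8 -16.6] w [0.496 0.085 0.082] open -0.0001 F [-0.3  0.2  0.4]
[-2.  23.4 -0.3] [-0.1 -0.4  0.3]
tip edges at y 54.0 [[445.0, 294.0], [371.0, 274.0]]
tip edges at y 61.0 [[442.0, 313.0], [368.0, 293.0]]
tip edges at y 68.0 [[440.0, 332.0], [365.0, 312.0]]
```

View pics/zf.png

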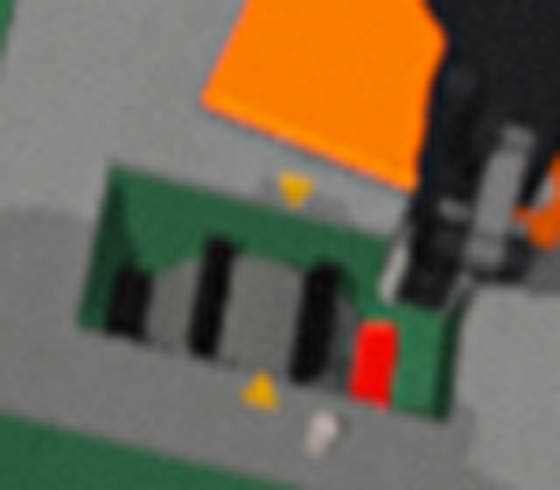

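Emit:
arm_command(steps=[[[-0.001,0.008,0],[0,0,0],0],[[-0.001,0.016,0],[0,0,0],0],[[-0.001,0.023,0],[0,0,0],0],[[-0.001,0.023,0],[0,0,0],0]])

```text
t: 16.0
tool_pos: [0.5038, 0.0855, 0.059]
tool_rot: [0.187, 2.063, -2.043]
contact_force: [0.1, -0.2, -0.3]
opening: 0.0001
```

Emit:
arm_command(steps=[[[-0.005,0,0],[0,0,0],0],[[-0.01,0,0],[0,0,0],0],[[-0.015,0,0],[0,0,0],0],[[-0.019,0,0],[0,0,0],0]])

```text
t: 16.4
tool_pos: [0.5228, 0.0869, 0.0642]
tool_rot: [0.187, 2.063, -2.042]
contact_force: [-3.2, 0.0, 1.4]
opening: 0.0002
```

```bash
python3 st.py 72 55 -40; python3 z.py g 52 54 -9
```

```text
t 16.4 pan [ 52.4  54.5 -40.8] w [0.523 0.087 0.064] open 0.0002 F [-2.7  0.3  2.2]
[-19.6  -0.9  -0.6] [-0.1 -0.4  0.4]
tip edges at y 54.0 [[361.0, 323.0], [288.0, 303.0]]
tip edges at y 61.0 [[358.0, 341.0], [285.0, 322.0]]
tip edges at y 68.0 [[355.0, 360.0], [282.0, 341.0]]
```

View pics/zg.png

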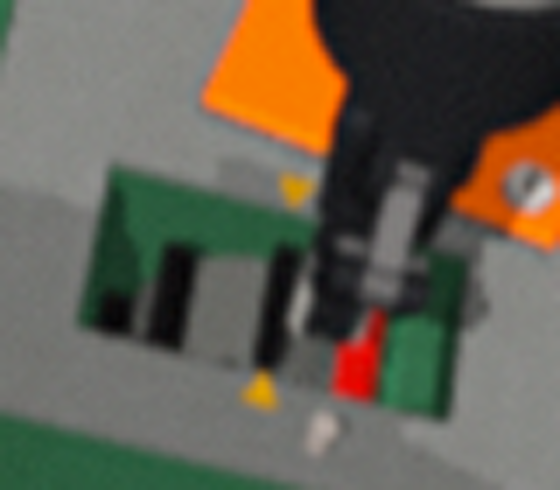

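Emit:
arm_command(steps=[[[-0.005,-0.001,0],[0,0,0],0],[[-0.01,-0.001,0],[0,0,0],0],[[-0.015,-0.001,0],[0,0,0],0],[[-0.02,-0.001,0],[0,0,0],0],[[-0.021,-0.001,0],[0,0,0],0]])

```text
t: 16.95
tool_pos: [0.5444, 0.0884, 0.0714]
tool_rot: [0.189, 2.062, -2.041]
contact_force: [-1.6, -0.7, 0.2]
opening: 0.0001
```

```bash
python3 st.py 72 55 -40; python3 z.py h 73 54 -9
```

```text
t 16.95 pan [ 75.3  54.2 -39.4] w [0.544 0.088 0.071] open 0.0001 F [-1.5 -0.5  0.6]
[ 3.3  0.6 -0.7] [-0.1 -0.5  0.2]
tip edges at y 54.0 [[292.0, 304.0], [219.0, 285.0]]
tip edges at y 61.0 [[289.0, 323.0], [215.0, 304.0]]
tip edges at y 68.0 [[285.0, 341.0], [212.0, 322.0]]
```

View pics/zh.png

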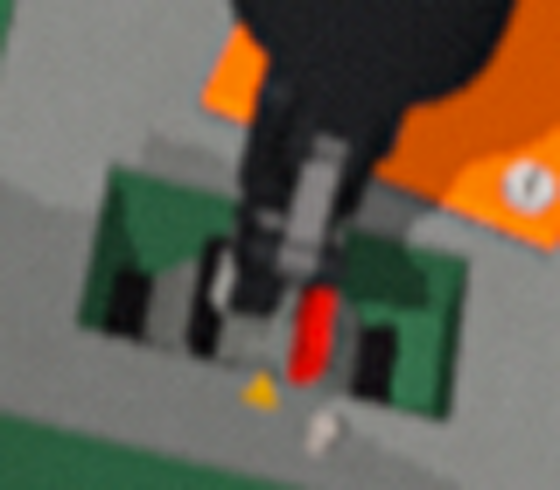

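The red ridge is now one valley back (about (310, 335), roughly -20°). Same retreat, then the last, shorter stroke on the red ridge itself.

Emit:
arm_command(steps=[[[0.004,-0.004,0],[0,0,0],0],[[0.005,-0.02,0],[0,0,0],0],[[0.022,-0.022,0],[0,0,0],0],[[0.042,-0.022,0],[0,0,0],0],[[0.042,-0.022,0],[0,0,0],0]])

```text
t: 17.5
tool_pos: [0.4969, 0.085, 0.0817]
tool_rot: [0.19, 2.062, -2.041]
contact_force: [0.7, -0.3, 0.1]
opening: 0.0001
```

```bash
python3 st.py 33 55 -40
```

```text
t 17.5 pan [ 31.9  54.8 -17.2] w [0.497 0.085 0.082] open 0.0001 F [ 0.6 -0.4 -0.1]
[-1.2 22.8 -0.2] [-0.1 -0.5  0.2]
```

Emit:
arm_command(steps=[[[-0.001,0.008,0],[0,0,0],0],[[-0.001,0.016,0],[0,0,0],0],[[-0.001,0.0225,0],[0,0,0],0],[[-0.001,0.0225,0],[0,0,0],0]])

```text
t: 17.9
tool_pos: [0.5031, 0.0855, 0.0585]
tool_rot: [0.187, 2.063, -2.042]
contact_force: [-0.6, -0.2, -0.1]
opening: 0.0001
```

Emit:
arm_command(steps=[[[-0.005,0,0],[0,0,0],0],[[-0.01,0,0],[0,0,0],0],[[-0.015,0,0],[0,0,0],0],[[-0.018,0,0],[0,0,0],0],[[-0.018,0,0],[0,0,0],0]])

```text
t: 18.4
tool_pos: [0.5214, 0.0868, 0.0636]
tool_rot: [0.189, 2.062, -2.041]
contact_force: [-0.1, -0.2, 0.7]
opening: 0.0005
```

```bash
python3 st.py 54 55 -40; python3 z.py i 52 54 -9
```

```text
t 18.4 pan [ 51.   54.6 -41. ] w [0.521 0.087 0.064] open 0.0005 F [ 0.1 -0.2  0.7]
[-3.  -1.  -0.4] [-0.1 -0.5  0.3]
tip edges at y 54.0 [[361.0, 323.0], [288.0, 303.0]]
tip edges at y 61.0 [[358.0, 341.0], [285.0, 322.0]]
tip edges at y 68.0 [[355.0, 360.0], [282.0, 341.0]]
```

View pics/zi.png

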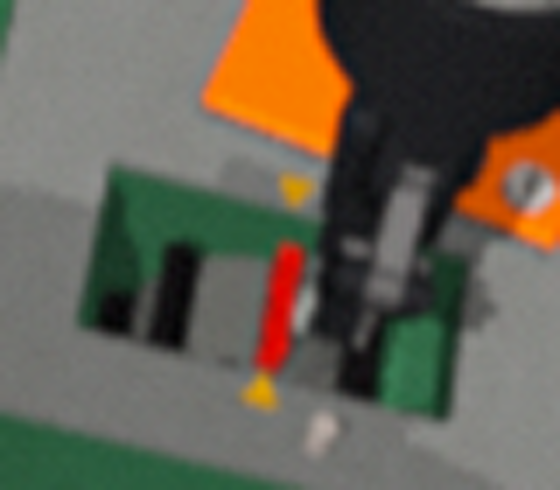

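The red ridge runs from (290, 245) to (270, 370), about 2.5° short of the pointers. One more small nudge of 2 mm, then back off.

Emit:
arm_command(steps=[[[-0.002,0,0],[0,0,0],0],[[-0.002,0,0],[0,0,0],0],[[-0.002,0,0],[0,0,0],0]])

```text
t: 18.75
tool_pos: [0.5234, 0.087, 0.0641]
tool_rot: [0.189, 2.062, -2.041]
contact_force: [0.0, 0.1, 0.2]
opening: -0.0002
```

Emit:
arm_command(steps=[[[0.006,0,0],[0,0,0],0],[[0.006,-0.02,0],[0,0,0],0],[[0.01,-0.05,0],[0,0,0],0],[[0.04,-0.08,0],[0,0,0],0],[[0.075,-0.1,0],[0,0,0],0]])

```text
t: 19.25
tool_pos: [0.426, 0.0795, 0.1444]
tool_rot: [0.193, 2.06, -2.039]
contact_force: [-0.3, -0.8, 1.1]
opening: 0.0001
```

Emit:
arm_command(steps=[[[0.02,-0.02,0],[0,0,0],0],[[0.04,-0.03,0],[0,0,0],0],[[0.04,-0.03,0],[0,0,0],0],[[0.04,-0.03,0],[0,0,0],0]])

```text
t: 19.65
tool_pos: [0.38, 0.076, 0.1632]
tool_rot: [0.195, 2.058, -2.038]
contact_force: [1.0, 0.4, -0.2]
opening: 0.0005
```

```bash
python3 st.py; python3 z.py j; python3 pic.py 20 top; python3 - <<'E'
from h import *
a=cv2.imread("pics/top20_full.png")[200:290,250:360]; a=cv2.resize(a,None,fx=7,fy=7,interpolation=cv2.INTER_CUBIC)
for phi in(-15,0,15):
    s,c=np.sin(np.radians(phi)),np.cos(np.radians(phi))
    P=[[68+46*s,55+y,-48+46*c] for y in(-20,20)]
    print(phi,((proj("top",pan(PAR,P))-[250,200])*7).round().tolist(),((proj("side",pan(PAR,P))-[285,232])*7).round().tolist())
cv2.imwrite("pics/t20.png",a)
E
```

```text
t 19.65 pan [-60.2  55.5  91.9] w [0.38  0.076 0.163] open 0.0005 F [ 1.   0.3 -0.5]
top cover_knob [([253.7, 347.9], 0.79)]
top setting_wheel [([241.6, 296.7], 0.56)]
top red_ridge [([239.4, 298.4], 0.71)]
-15 [[383.0, 334.0], [266.0, 343.0]] [[324.0, 249.0], [307.0, 354.0]]
0 [[380.0, 300.0], [262.0, 309.0]] [[286.0, 235.0], [268.0, 341.0]]
15 [[377.0, 264.0], [259.0, 274.0]] [[246.0, 228.0], [226.0, 333.0]]
```

View pics/t20.png

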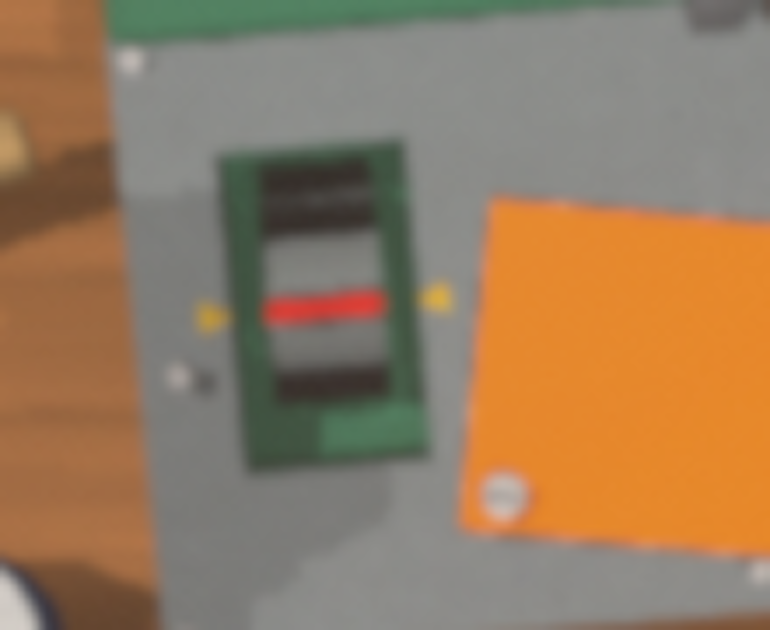

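View pics/zj.png

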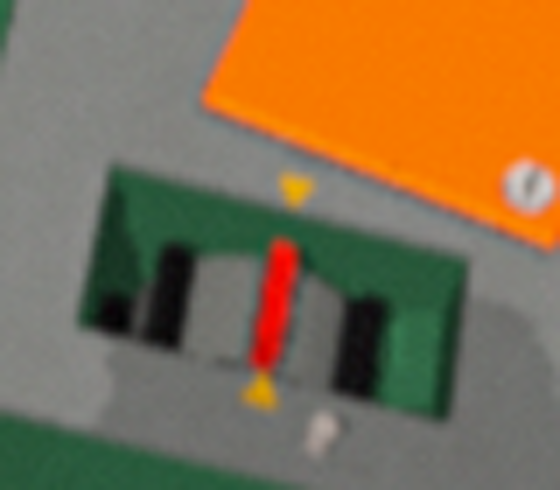

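Top view: the red ridge's centre is at (325, 308), exactly on the line between the pointers (213, 318) and (437, 298). The cover edges are turned about 100° from shut, and the arm is clear. Handing in.

```bash
python3 - <<'E'
from station import ctrl
import numpy as np
o=ctrl.get_obs(); print(o['t'],np.abs(o['dq']).max(),o['contact_force'])
p=ctrl.get_image("side")
for n in("mallet","wax_tin","rosette"): print(n,[(np.round(d["position"],1),round(d["confidence"],2)) for d in ctrl.boxes_of(p,n)][:1])
print(ctrl.finish_job())
E
```

```text
19.9 0.0059536415475158555 [ 0.22854094 -0.21063611  0.93694802]
mallet [(array([420.7, 280.5]), 0.71)]
wax_tin [(array([361.5, 368.5]), 0.94)]
rosette [(array([193.1, 366.8]), 0.86)]
the job is handed in; nothing more can be done
None
```

The job is handed in at 19.9 s of robot time: the cover is open, and the red ridge stands at the pointers.

- **Cover:** I swung it over by its knob, held loosely between the fingers. It rests open against its stop, about 100° (1.75 rad) from shut by the top picture.
- **Wheel:** I rolled it up and away in three strokes with shut fingers. The readings I took between moves were 3–4 N at most while pushing. The last pictures from both cameras show the red ridge on the pointer line within about 1–2°, against 8° allowed.
- **Robot:** it was clear and at rest at the end, with about 1 N on the force reading, which is its noise level.
- **Mallet, wax tin and rosette:** they show within about 2–3 pixels of where they started in the side view.

**Disagreement found:** the fingertips ended about 31 mm short of the reported TCP. A light touch on the panel (about 8 N) showed this, and the pictures agreed roughly. I allowed for it in the wheel strokes.

My first estimates of that gap from the pictures alone, 20–25 mm, were too low. The swing of the cover used them and still worked.

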